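# Milk into the cool box

### The arm

A 6-joint arm with a two-finger parallel gripper is mounted at the origin on the work surface. World frame = base frame: x ahead of the robot, y to its left, z up, the work surface at z = 0. Lengths are in mm, angles in rad, forces in N, time in s.
With the tool pointing down it reaches from about 225 to 875 mm from the base axis. Payload 3.4 kg.
Tool frame: the origin (TCP) lies midway between the tips of the shut fingers; the grasp point (between the pads) lies 19 mm behind it (robot.tcp_to_grasp is the distance from the TCP to the grasp point, in mm); z points along the fingers, y is the line along which they close (so a half turn about z gives the same grasp; the last joint's range is limited). The gripper opens to 85 mm and grips with 20 to 120 N. Pads are 22 mm wide; open, the fingers measure 114 mm over their backs; the gripper's body (76 mm by 85 mm) begins 54 mm behind the grasp point. The pads swing forward as they close: fully open they stand 13 mm farther back than shut.
Start: joints at [-1.335, 0.276, 1.505, -0, 1.361, -0.121], TCP at [200.835, -538.821, 231.328] pointing down, gripper open.
Joint ranges: [-2.89, 2.89], [-0.75, 2.08], [0.22, 2.7], [-1.18, 4.32], [0.11, 2.71], [-2.7, 2.7]. Speed limits (rad/s): [2.57, 2.57, 3.14, 3.14, 3.14, 3.14].

### API

Orientations are given as a unit quaternion [w, x, y, z].
In Python, from workcell import monitor, optics, robot, recognise, mark_of gives the robot as it stands.
- The arm moves only by the tool step_arm, never from a script. Its argument "commands" is text: rows parted by semicolons, each of 7 numbers parted by spaces: the shift along the tool's x, y, z in m, then the turn, a rotation vector about the tool's x, y, z in rad, then the opening, from 0 (shut) to 1 (fully open). In form: dx dy dz ax ay az claw; .... A call has 1 to 20 rows; each row is the pose to reach, as a shift and turn from the pose commanded when the call began, along the tool's axes at that moment; what a row does not reach only later rows make up. A row lasts 1/8 s, in which the tool goes at most 62.5 mm and 10.7 degrees, less where a joint would pass 70% of its speed; a pose out of reach is approached as far as the arm can. A call with a gripper value outside its range is refused whole. The fingers move at their own pace and stop on an object; "squeeze" is the grip in N (left out, the last holds). Time passes only in rows, so rows that repeat a pose let the fingers close. It gives the time, the measured TCP pose, the force, the opening and the grip force at its end, in the units of the state.
- monitor.sense(): the state, without advancing time (a new reading comes with each control period).
- optics.get_image(name): name is "side" or "top"; returns the picture (384x512x3 uint8, blue, green, red); there is no depth.
- optics.get_calibration(name): a dict with "intrinsics" (3x3 intrinsics, pixels), "k1" (the pictures are not rectified: a ray, as slopes to the right and down, at radius r is drawn at 1 + k1 r^2 times it, then the intrinsics apply), "origin" and "attitude" of the camera in the world. Camera axes: x right, y up, looking along -z (the intrinsics and any distortion apply to the point x, -y, -z); pixel columns grow to the right and rows downward; lengths in mm; the calibration is good to about 2 mm. A picture is of the moment at which its call begins. get_calibration takes no time and is no camera call.
- robot.close_job(): hands the job in; it is judged then, once.
Trained networks look in the newest picture that a camera, given by its name, has taken for a name from the list of things; names that differ only in an ending like _2 or _b are one class to them, and where a whole thing is asked for, a point or a joint stands for the part that bears it (a point fixed in the world has none). Each returns a list of dicts, best first, with "p" (0 to 1); they miss things now and then, are a little off and sometimes report something else, mostly with a low value. They report only what shows in the picture. A call takes as long as a camera call. They do not tell look-alikes from the thing itself.
- recognise(query, camera): "pixel" ([column, row] in pixels, amid what is visible of it).
- mark_of(query, camera): "pixel" ([column, row] in pixels: a listed point, or the origin of a listed thing).
The state is a dict: "t": time; "joint_pos": joint angles; "joint_velocities": joint speeds; "joint_efforts": joint torques, N m; "tool_pos": TCP position; "ee_rot": TCP orientation; "force": force on the tool from outside, world axes, zero at the start; "moment": the same for the moment, N m; "gripper_width": opening from 0.0 (shut) to 1.0 (fully open); "grasp_force": force on a finger pad.
Only numpy, scipy, OpenCV 4.12 (cv2) and the standard library are available. Lean on these libraries where they do the work, as an engineer would, in place of code of your own. Each camera call takes 0.05 s, during which the arm holds its last target. There are 200 camera calls.

### The job

Somebody left the milk bottle lying on the lid of the cool box. Take it off and stand it upright on the blue board, let it go, then open the lid, without flinging it, all the way back to its stop and let go. Then take the milk from the board and stand it upright on the yellow mat inside the box, without dropping it, leave the lid fully open, and do not disturb the ice brick or the other things on the table.

Things in the scene. Friction and masses are not known exactly. Their poses are not given: they have to be found in the camera images.
- coolbox: grey cool box fixed to the table, outside 170 (x) x 250 (y) x 155 mm high, walls and floor 12 mm; origin at the centre of its underside, z up, x from handle side to hinge. A 12 mm wall in the middle, its top 134 mm above the table, makes two bays side by side along y, each 146 (x) x 107 (y) mm. One holds the ice brick, the other the drip mat; which is which varies. The red lid covers both
- lid (a joint): hinge angle in rad of the red lid, a plate 170 x 250 x 14 mm thick that lies on the rim and turns about the box's far top edge (parallel to the box's y): 0 closed, grows as it opens upward and away from the robot, rigid stop at 1.65 (just past upright). The hinge is stiff with friction (about 0.45 N m; lid 350 g; about 5 N lift at the handle): the lid stays at whatever angle it is left
- lid_handle (a point): middle of the black bar handle on the lid's upper face: a round bar along the box's y, 100 mm long and 11 mm thick, carried by a post at each end, its centre line 35 mm above the lid's face, 15 mm from the lid's free edge and 155 mm from the hinge line; it moves with the lid, so it is on the far side of the lid when the lid is open. Axes are the lid's (y along the bar)
- lid_hinge (a point): point on the lid's hinge line, at the middle of the box's far top edge, 155.5 mm above the table
- milk: milk bottle, white with a green band and a blue cap, 300 g give or take: body 50 (x) x 40 (y) x 92 mm, short shoulder up to 100 mm, round cap 38 mm in diameter from 100 to 130 mm. Centre of mass 56 mm above the base. Origin at the centre of the base, z towards the cap. Starts lying, 40 mm thick, on the closed lid, roughly along the box's y with the cap towards the box's +y, behind the bar handle
- board: blue cutting board fixed to the table, 200 (x) x 150 (y) x 12 mm; origin at the centre of its underside. It lies to the left or right of the box
- drip_mat: yellow mat fixed on the floor of one bay of the box, 120 (x) x 92 (y) x 3 mm; origin at the centre of its underside, axes as the box's. Hidden by the lid until that is opened
- ice_brick: pale blue ice brick 90 x 45 x 100 mm high standing loose in the other bay; origin at the centre of its underside
- bowl: steel bowl, rim 170 mm across, 75 mm high, standing on the side of the box away from the board; origin at the centre of its underside; leave alone
- sauce: yellow sauce bottle, 60 mm across, 160 mm tall, red cap; origin at the centre of its underside; leave alone
- butter_tub: orange tub 120 x 90 x 60 mm; origin at the centre of its underside; leave alone
Mind the look-alikes: they are no part of the job. There is more than one size of the milk; the one meant has the size given above.

How it is judged:
By the outcome, as a careful person would: the job done as asked, in the order asked, and still so for the second after the job is handed in, with the robot touching nothing.
It also fails if it takes over 72 s, if anything falls off the work surface, if the arm or the gripper's body presses on something with over 40 N, if the wrist force passes 120 N, or if a joint passes its speed limit or range.

## Working session

There is one attempt and no reset: what is moved stays moved. The work goes in short steps, Python scripts to look and compute and a tool call to move; the robot and the scene stay as the last step left them, time stands still between calls to the robot, and variables do not carry over. Pictures are saved under pics/ and viewed, at most 12 in all, crops included, and the job is handed in when it is done.

Besides the shell and the picture viewer there is one more tool, called after "Request:" by a JSON object that holds its "name" and its "arguments", one argument or row to a line. step_arm: Moves the arm, as the interface text tells. Its arguments: {"type":"object","properties":{"commands":{"type":"string"},"squeeze":{"type":"number"}},"required":["commands"]}

```bash
mkdir -p pics; ls; cat > h.py <<'E'
import numpy as np, cv2
from scipy.spatial.transform import Rotation as R
from workcell import monitor, optics, robot, recognise, mark_of
def rot(q): return R.from_quat([q[1],q[2],q[3],q[0]])
def cam(n):
    c=optics.get_calibration(n); a=np.array(c['attitude'],float)
    M=a if a.shape==(3,3) else rot(a).as_matrix()
    return np.array(c['intrinsics']),c['k1'],np.array(c['origin'],float),M
def ray(n,px):
    K,k1,o,M=cam(n)
    d=np.array([(px[0]-K[0,2])/K[0,0],(px[1]-K[1,2])/K[1,1]]); s=d.copy()
    for _ in range(30): s=d/(1+k1*(s@s))
    return o,M@np.array([s[0],-s[1],-1])
def at(n,px,z):
    o,v=ray(n,px); return o+v*(z-o[2])/v[2]
def proj(n,P):
    K,k1,o,M=cam(n); c=M.T@(np.array(P,float)-o); s=np.array([c[0],-c[1]])/-c[2]
    s=s*(1+k1*(s@s)); return K[:2,:2]@s+K[:2,2]
def tri(p1,p2):
    o1,v1=ray('side',p1);o2,v2=ray('top',p2)
    t=np.linalg.lstsq(np.c_[v1,-v2],o2-o1,rcond=None)[0]
    a,b=o1+t[0]*v1,o2+t[1]*v2; return (a+b)/2,np.linalg.norm(a-b)
def delta(P,q_R):
    "tool-frame shift (m) and rotvec from present pose to TCP P (mm), rotation q_R"
    s=monitor.sense(); T=rot(s['ee_rot'])
    return T.inv().apply(np.array(P)-s['tool_pos'])/1000,(T.inv()*q_R).as_rotvec()
E
python3 - <<'E'
from h import *
np.set_printoptions(precision=1,suppress=True)
for n in ('side','top'):
    im=optics.get_image(n); cv2.imwrite(f'pics/{n}0.png',im); print(n,cam(n)[2],cam(n)[3])
    for q in ('coolbox','lid_handle','lid_hinge','milk','board','bowl','sauce','butter_tub'):
        print(q,[(np.round(r['pixel']),round(r['p'],2)) for r in mark_of(q,n)[:4]])
    print('rec milk',[(np.round(r['pixel']),round(r['p'],2)) for r in recognise('milk',n)[:4]])
print(monitor.sense())
E
```

```text
pics
side [ -8.5 771.6 893.3] [[-0.9  0.3 -0.4]
 [-0.5 -0.6  0.7]
 [ 0.   0.8  0.7]]
coolbox [(array([236., 204.]), 0.7), (array([213., 161.]), 0.42)]
lid_handle [(array([254., 169.]), 0.65)]
lid_hinge [(array([215., 164.]), 0.85)]
milk [(array([243., 146.]), 0.91), (array([287., 337.]), 0.6)]
board [(array([181., 279.]), 0.64)]
bowl [(array([291., 166.]), 0.57)]
sauce [(array([244., 153.]), 0.8)]
butter_tub [(array([140., 243.]), 0.6)]
rec milk [(array([351., 173.]), 0.84), (array([238., 155.]), 0.83), (array([270., 311.]), 0.66)]
top [ 318.2  -13.7 1564.1] [[ 0.   1.  -0.1]
 [-1.   0.  -0. ]
 [-0.   0.1  1. ]]
coolbox []
lid_handle [(array([266., 186.]), 0.68)]
lid_hinge [(array([268., 143.]), 0.67)]
milk [(array([330., 249.]), 0.96), (array([296., 162.]), 0.61), (array([156., 275.]), 0.56)]
board [(array([168., 178.]), 0.97)]
bowl [(array([348., 192.]), 0.63)]
sauce [(array([352., 136.]), 0.87)]
butter_tub [(array([181., 122.]), 0.84)]
rec milk [(array([277., 161.]), 0.93), (array([167., 257.]), 0.92), (array([351., 260.]), 0.72), (array([169., 177.]), 0.65)]
{'t': 1.0, 'joint_pos': array([-1.3,  0.3,  1.5,  0. ,  1.4, -0.1]), 'joint_velocities': array([ 0., -0., -0., -0., -0.,  0.]), 'joint_efforts': array([ -0. , -41.7, -24.6,  -0. ,   0. ,   0. ]), 'tool_pos': array([ 200.8, -538.8,  231.3]), 'ee_rot': array([0. , 1. , 0.2, 0. ]), 'force': array([-0.2, -0.4, -0.1]), 'moment': array([0., 0., 0.]), 'grasp_force': 0.0, 'gripper_width': 1.0013992077540583}
```

View pics/top0.png

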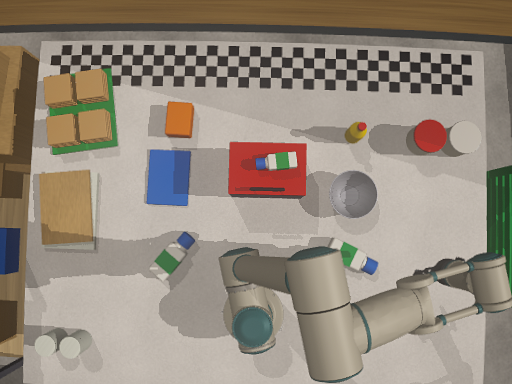

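View pics/side0.png

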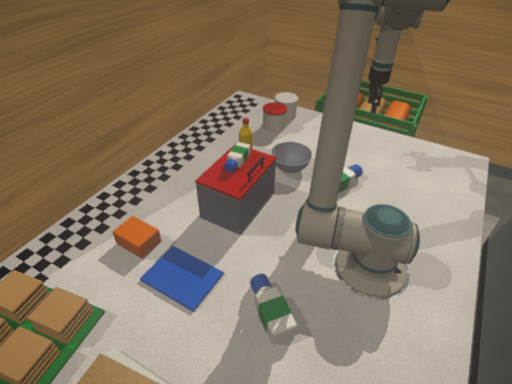

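Top view: candidates for the milk are the bottle on the lid (277,161), one lying left at (173,257) and one lying right at (352,257). By the description it is the one on the lid. The board is at (168,178), the bowl at (353,194), the sauce at (357,131), and the tub at (179,119). The side view agrees, with the milk at (238,153) and the handle at (256,168).

```bash
cat > m1.py <<'E'
from h import *
np.set_printoptions(precision=1,suppress=True)
im=cv2.imread('pics/top0.png'); hsv=cv2.cvtColor(im,cv2.COLOR_BGR2HSV)
def plane(mask,z):
    cs,_=cv2.findContours(mask,cv2.RETR_EXTERNAL,cv2.CHAIN_APPROX_NONE)
    c=max(cs,key=cv2.contourArea); P=np.array([at('top',p[0],z)[:2] for p in c],np.float32)
    r=cv2.minAreaRect(P); return r
H,S,V=cv2.split(hsv)
def win(m,x0,x1,y0,y1):
    o=np.zeros_like(m); o[y0:y1,x0:x1]=m[y0:y1,x0:x1]; return o
red=win((((H<8)|(H>172))&(S>150)&(V>60)).astype(np.uint8)*255,215,325,130,210)
print('lid',plane(red,169.5))
blue=win(((H>100)&(H<130)&(S>120)).astype(np.uint8)*255,140,200,140,215)
print('board',plane(blue,12))
# milk in lid area
nr=win(((S<70)&(V>120)|((H>50)&(H<90)&(S>100))|((H>100)&(H<130)&(S>100))).astype(np.uint8)*255,250,304,148,178)
print('milk',plane(nr,200))
cap=win(((H>100)&(H<130)&(S>100)).astype(np.uint8)*255,250,304,148,178); print('cap',plane(cap,195))
g=win(((H>50)&(H<90)&(S>100)).astype(np.uint8)*255,250,304,148,178); print('green',plane(g,209))
for n,v in (('lid_handle',(254,169,266,186)),('lid_hinge',(215,164,268,143))): print(n,tri(v[:2],v[2:]))
print('handle top',at('top',(266,189),204),'bowl',at('top',(353,194),75),'sauce',at('top',(359,128),150))
a=cv2.resize(im[125:215,215:325],None,fx=5,fy=5,interpolation=cv2.INTER_CUBIC); cv2.imwrite('pics/crop1.png',a)
E
python3 m1.py
```

```text
lid ((499.549560546875, -32.939674377441406), (168.3438720703125, 247.7476043701172), 0.22496101260185242)
board ((478.0928955078125, 320.7495422363281), (147.7112274169922, 195.98245239257812), 88.80294799804688)
milk ((520.2979736328125, -59.92095184326172), (50.633113861083984, 128.73426818847656), 7.065096855163574)
cap ((510.5202331542969, -9.782953262329102), (35.18497848510742, 25.40439796447754), 1.536502480506897)
green ((521.3323364257812, -78.47979736328125), (49.93802261352539, 37.875274658203125), 8.472826957702637)
lid_handle (array([438. , -31.8, 187.3]), np.float64(4.617684811287385))
lid_hinge (array([588.2, -32.7, 149.4]), np.float64(5.823843824034176))
handle top [429.1 -30.9 204. ] bowl [ 430.8 -332.4   75. ] sauce [ 644.7 -334.   150. ]
```

View pics/crop1.png

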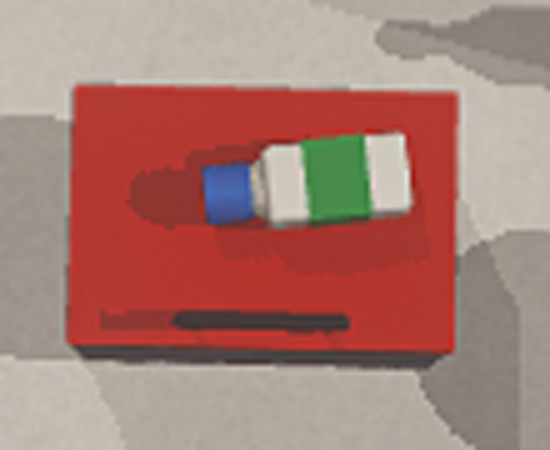

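The crop confirms the bottle on the lid: measured about 129 x 50 mm, cap towards +y, behind the bar at (262,320 in the crop). Next I compute the pre-grasp poses. The tool leans 30° so that after standing the bottle up it points 30° below horizontal.

```bash
cat >> h.py <<'E'
def wristmodel(j): return R.from_euler('ZYZYZ',[j[0],j[1]+j[2],j[3],j[4],j[5]])
def frame(y,z): 
    y=np.array(y,float)/np.linalg.norm(y); z=np.array(z,float)/np.linalg.norm(z); return R.from_matrix(np.c_[np.cross(y,z),y,z])
def report(P,T):
    d,v=delta(P,T); print('d',np.round(d,4),'v',np.round(v,3),'deg',round(np.degrees(np.linalg.norm(v)),1))
E
python3 - <<'E'
from h import *
np.set_printoptions(precision=3,suppress=True)
s=monitor.sense(); print(s['t']); T=rot(s['ee_rot']); print(T.as_matrix()); print(wristmodel(s['joint_pos']).as_matrix())
a=.145; f=np.radians(30); u=np.array([-np.sin(a),np.cos(a),0]); w=np.array([np.cos(a),np.sin(a),0]); Z=np.array([0,0,1])
z=-np.cos(f)*Z-np.sin(f)*u
G=np.array([518.9,-62.2,195.])
for sg in (1,-1):
    F=frame(sg*w,z); print('sign',sg)
    for off in (-110,21): report(G+off*z,F); print(G+off*z)
    for az in (90+np.degrees(a),60):
        zb=np.array([np.cos(np.radians(az)),np.sin(np.radians(az)),0]); yb=sg*np.array([zb[1],-zb[0],0])
        Fb=frame(yb,np.cos(f)*zb-np.sin(f)*Z)
        # needed wrist joints
        for p,j1,FF in ((1.9,-.12,F),(1.9,.4,Fb)):
            print(az,'j456',(R.from_euler('ZY',[j1,p]).inv()*FF).as_euler('ZYZ'))
E
```

```text
1.0
[[ 0.937  0.349  0.   ]
 [ 0.349 -0.937 -0.   ]
 [ 0.     0.    -1.   ]]Traceback (most recent call last):
  File "<stdin>", line 3, in <module>
  File "h.py", line 27, in wristmodel
    def wristmodel(j): return R.from_euler('ZYZYZ',[j[0],j[1]+j[2],j[3],j[4],j[5]])
                              ~~~~~~~~~~~~^^^^^^^^^^^^^^^^^^^^^^^^^^^^^^^^^^^^^^^^^
  File "scipy/spatial/transform/_rotation.pyx", line 1413, in scipy.spatial.transform._rotation.Rotation.from_euler
ValueError: Expected axis specification to be a non-empty string of upto 3 characters, got ZYZYZ
```

```bash
sed -i "s/^def wristmodel.*/def wristmodel(j): return R.from_euler('ZY',[j[0],j[1]+j[2]])*R.from_euler('ZYZ',[j[3],j[4],j[5]+np.pi\/2])/" h.py
python3 - <<'E'
from h import *
np.set_printoptions(precision=3,suppress=True)
s=monitor.sense(); T=rot(s['ee_rot']); print((T.inv()*wristmodel(s['joint_pos'])).magnitude())
a=.145; f=np.radians(30); u=np.array([-np.sin(a),np.cos(a),0]); w=np.array([np.cos(a),np.sin(a),0]); Z=np.array([0,0,1])
z=-np.cos(f)*Z-np.sin(f)*u
G=np.array([518.9,-62.2,195.])
for sg in (1,-1):
    F=frame(sg*w,z); print('sign',sg)
    for off in (-110,21): report(G+off*z,F); print(G+off*z)
    for az in (90+np.degrees(a),60):
        zb=np.array([np.cos(np.radians(az)),np.sin(np.radians(az)),0]); yb=sg*np.array([zb[1],-zb[0],0])
        Fb=frame(yb,np.cos(f)*zb-np.sin(f)*Z)
        for p,j1,FF in ((1.9,-.12,F),(1.9,.4,Fb)):
            print(az,'j456',(R.from_euler('ZY',[j1,p]).inv()*FF).as_euler('ZYZ')-[0,0,np.pi/2])
E
```

```text
2.754784801728829e-16
sign 1
d [ 0.476 -0.389 -0.059] v [-0.355 -0.44  -1.326] deg 82.6
[510.953  -7.777 290.263]
d [ 0.462 -0.325  0.054] v [-0.355 -0.44  -1.326] deg 82.6
[520.417 -72.59  176.813]
98.30788802939693 j456 [-0.556  1.155 -0.058]
98.30788802939693 j456 [ 1.123  1.194 -0.174]
60 j456 [-0.556  1.155 -0.058]
60 j456 [1.125 0.617 0.169]
sign -1
d [ 0.476 -0.389 -0.059] v [-0.465  0.376  1.737] deg 105.3
[510.953  -7.777 290.263]
d [ 0.462 -0.325  0.054] v [-0.465  0.376  1.737] deg 105.3
[520.417 -72.59  176.813]
98.30788802939693 j456 [-0.556  1.155 -3.2  ]
98.30788802939693 j456 [ 1.123  1.194 -3.315]
60 j456 [-0.556  1.155 -3.2  ]
60 j456 [ 1.125  0.617 -2.972]
```

Request:
{"name": "step_arm", "arguments": {
  "commands": "0 0 -0.06 0 0 0 1;0 0 -0.12 0 0 0 1;0.12 -0.1 -0.12 -0.1 -0.1 -0.3 1;0.24 -0.2 -0.12 -0.18 -0.22 -0.66 1;0.36 -0.3 -0.12 -0.27 -0.33 -1.0 1;0.476 -0.389 -0.12 -0.355 -0.44 -1.326 1;0.476 -0.389 -0.12 -0.355 -0.44 -1.326 1;0.476 -0.389 -0.12 -0.355 -0.44 -1.326 1;0.476 -0.389 -0.12 -0.355 -0.44 -1.326 1;0.476 -0.389 -0.12 -0.355 -0.44 -1.326 1;0.476 -0.389 -0.12 -0.355 -0.44 -1.326 1;0.476 -0.389 -0.12 -0.355 -0.44 -1.326 1",
  "squeeze": 40
}}

```text
t: 2.5
tool_pos: [511.9, -5.3, 351.3]
ee_rot: [0.196, 0.631, 0.731, -0.169]
force: [0.3, -0.2, 0.8]
gripper_width: 0.998
grasp_force: 0.0
```

```bash
cat >> h.py <<'E'
a=.145; f=np.radians(30); u=np.array([-np.sin(a),np.cos(a),0]); w=np.array([np.cos(a),np.sin(a),0]); Z=np.array([0,0,1])
zg=-np.cos(f)*Z-np.sin(f)*u; FG=frame(w,zg); G=np.array([518.9,-62.2,195.])
E
python3 - <<'E'
from h import *
s=monitor.sense(); print(s['t'],s['joint_pos'],s['tool_pos'])
for off in (-60,21): report(G+off*zg,FG)
im=optics.get_image('side'); t=optics.get_image('top')
cv2.imwrite('pics/p2.png',np.hstack([cv2.resize(im[60:320,130:390],(400,400)),cv2.resize(t[90:290,160:360],(400,400))]))
E
```

```text
2.5 [ 0.21116532  0.15242516  1.49433871 -0.52274992  1.5365823   0.0933363 ] [511.87194568  -5.30522765 351.34216096]
d [ 0.0285 -0.0014  0.1041] v [ 0.001 -0.     0.002] deg 0.1
d [ 0.0285 -0.0015  0.1851] v [ 0.001 -0.     0.002] deg 0.1
```

View pics/p2.png

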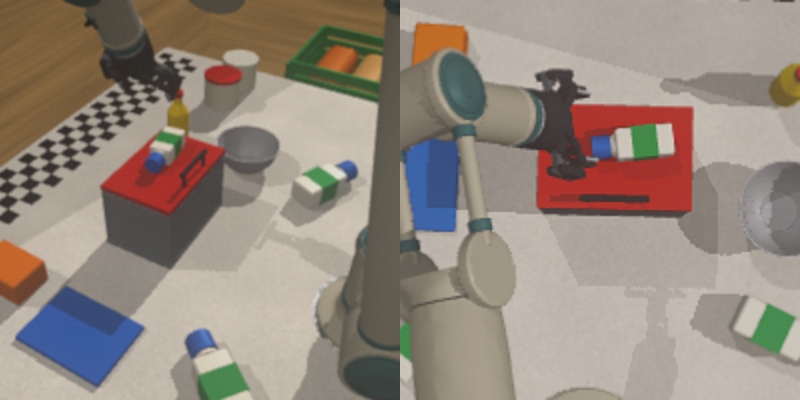

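The gripper is above the cap end of the milk, its fingers spanning the bottle in x. Going down now.

Request:
{"name": "step_arm", "arguments": {
  "commands": "0.0285 -0.0014 0.05 0 0 0 1;0.0285 -0.0014 0.104 0 0 0 1;0.0285 -0.0014 0.135 0 0 0 1;0.0285 -0.0014 0.16 0 0 0 1;0.0285 -0.0014 0.178 0 0 0 1;0.0285 -0.0014 0.184 0 0 0 1;0.0285 -0.0014 0.184 0 0 0 1;0.0285 -0.0014 0.184 0 0 0 0.2;0.0285 -0.0014 0.184 0 0 0 0.2;0.0285 -0.0014 0.184 0 0 0 0.2;0.0285 -0.0014 0.184 0 0 0 0.2;0.0285 -0.0014 0.184 0 0 0 0.2;0.0285 -0.0014 0.184 0 0 0 0.2;0.0285 -0.0014 0.184 0 0 0 0.2",
  "squeeze": 45
}}

```text
t: 4.35
tool_pos: [520.1, -74.5, 178.6]
ee_rot: [0.197, 0.632, 0.731, -0.169]
force: [-0.0, 2.6, 5.7]
gripper_width: 0.577
grasp_force: 47.4
```

```bash
python3 - <<'E'
from h import *
s=monitor.sense(); T=rot(s['ee_rot']); tcp=np.array(s['tool_pos'])
base=np.array([527.9,-123.5,189.5])
Q=R.from_euler('z',-38,degrees=True)*R.from_rotvec(w*np.pi/2)
B=np.array([465,338,12.])
up=T.inv().apply([0,0,.13]); print('up',np.round(up,4))
fin=B+Q.apply(tcp-base); print(fin)
for h in (90,8,1): report(fin+[0,0,h],Q*T)
np.save('Q.npy',(Q*T).as_matrix())
E
```

```text
up [-0.065   0.0002 -0.1126]
[469.82150371 347.78759324  61.58377296]
d [ 0.3817  0.0116 -0.1893] v [-0.19   1.506  0.712] deg 96.1
d [ 0.4227  0.0114 -0.1183] v [-0.19   1.506  0.712] deg 96.1
d [ 0.4262  0.0114 -0.1122] v [-0.19   1.506  0.712] deg 96.1
```

Request:
{"name": "step_arm", "arguments": {
  "commands": "-0.02 0 -0.035 0 0 0 0.2;-0.045 0 -0.078 0 0 0 0.2;-0.065 0 -0.1126 0 0 0 0.2;-0.025 0.001 -0.12 -0.015 0.12 0.057 0.2;0.015 0.002 -0.127 -0.032 0.255 0.12 0.2;0.055 0.003 -0.134 -0.05 0.39 0.185 0.2;0.095 0.004 -0.141 -0.067 0.53 0.25 0.2;0.136 0.005 -0.148 -0.085 0.67 0.317 0.2;0.177 0.006 -0.155 -0.102 0.81 0.383 0.2;0.218 0.007 -0.162 -0.12 0.95 0.45 0.2;0.26 0.008 -0.169 -0.137 1.09 0.515 0.2;0.301 0.009 -0.176 -0.155 1.23 0.58 0.2;0.342 0.0105 -0.183 -0.172 1.37 0.648 0.2;0.3817 0.0116 -0.1893 -0.19 1.506 0.712 0.2;0.3817 0.0116 -0.1893 -0.19 1.506 0.712 0.2;0.3817 0.0116 -0.1893 -0.19 1.506 0.712 0.2;0.3817 0.0116 -0.1893 -0.19 1.506 0.712 0.2"
}}

```text
t: 6.48
tool_pos: [469.6, 347.3, 150.7]
ee_rot: [-0.25, 0.75, 0.435, 0.431]
force: [-0.0, -0.2, -2.4]
gripper_width: 0.577
grasp_force: 48.3
```

```bash
python3 - <<'E'
from h import *
Q=R.from_matrix(np.load('Q.npy')); fin=np.array([469.8,347.8,61.6])
s=monitor.sense(); print(s['tool_pos'],s['joint_pos'],s['gripper_width'])
for h in (20,6,0,-3): report(fin+[0,0,h],Q)
im=optics.get_image('side'); t=optics.get_image('top')
cv2.imwrite('pics/p3.png',np.hstack([cv2.resize(im[150:350,100:300],(400,400)),cv2.resize(t[100:280,110:290],(400,400))]))
E
```

```text
[469.58373551 347.33041262 150.72120702] [ 0.014077    0.29678597  2.39201725  1.80274103  0.87064947 -1.05615852] 0.5772188676241355
d [-0.0595 -0.0001  0.0352] v [-0.001  0.003 -0.   ] deg 0.2
d [-0.0716 -0.0001  0.0422] v [-0.001  0.003 -0.   ] deg 0.2
d [-0.0768 -0.0001  0.0452] v [-0.001  0.003 -0.   ] deg 0.2
d [-0.0794 -0.0001  0.0467] v [-0.001  0.003 -0.   ] deg 0.2
```

View pics/p3.png

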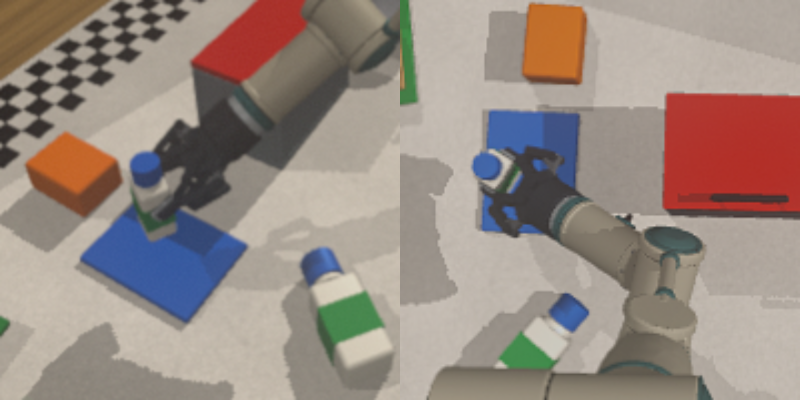

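The bottle is upright in the grip above the board, and nothing else has moved. Lowering it.

Request:
{"name": "step_arm", "arguments": {
  "commands": "-0.02 0 0.012 0 0 0 0.2;-0.04 0 0.024 0 0 0 0.2;-0.057 0 0.0338 0 0.003 0 0.2;-0.066 0 0.039 0 0.003 0 0.2;-0.071 0 0.042 0 0.003 0 0.2;-0.0735 0 0.0434 0 0.003 0 0.2;-0.0755 0 0.0445 0 0.003 0 0.2;-0.0755 0 0.0445 0 0.003 0 0.2;-0.0755 0 0.0445 0 0.003 0 0.2"
}}

```text
t: 7.7
tool_pos: [469.8, 348.2, 63.6]
ee_rot: [-0.251, 0.749, 0.434, 0.434]
force: [0.3, 0.8, -2.1]
gripper_width: 0.574
grasp_force: 48.5
```

Request:
{"name": "step_arm", "arguments": {
  "commands": "-0.001 0 0.0006 0 0 0 0.2;-0.0018 0 0.001 0 0 0 0.2;-0.0018 0 0.001 0 0 0 0.2"
}}

```text
t: 8.07
tool_pos: [470.1, 348.8, 63.7]
ee_rot: [-0.252, 0.748, 0.433, 0.436]
force: [-2.8, -4.2, 9.2]
gripper_width: 0.576
grasp_force: 49.6
```

Request:
{"name": "step_arm", "arguments": {
  "commands": "0.0009 0 -0.0005 0 0 0 0.2;0.0009 0 -0.0005 0 0 0 0.75;0.0009 0 -0.0005 0 0 0 1;0.0009 0 -0.0005 0 0 0 1;0.0009 0 -0.0005 0 0 0 1;0.0009 0 -0.0005 0 0 0 1;0.0009 0 -0.02 0 0 0 1;0.0009 0 -0.06 0 0 0 1;0.0009 0 -0.11 0 0 0 1;0.0009 0 -0.16 0 0 0 1;0.0009 0 -0.2 0 0 0 1;0.0009 0 -0.2 0 0 0 1"
}}

```text
t: 9.57
tool_pos: [384.9, 195.3, 162.4]
ee_rot: [-0.248, 0.75, 0.433, 0.435]
force: [0.4, 0.4, 0.1]
gripper_width: 0.998
grasp_force: 0.0
```

```bash
python3 - <<'E'
from h import *
np.set_printoptions(precision=3,suppress=True)
s=monitor.sense(); print(s['tool_pos'],s['joint_pos'])
D=frame([1,0,0],[0,0,-1]); 
report([428,-33,300],D); print('up .25',rot(s['ee_rot']).inv().apply([0,0,.25]),[rot(s['ee_rot']).inv().apply(e) for e in np.eye(3)])
print('j456',(R.from_euler('ZY',[-.08,1.8]).inv()*D).as_euler('ZYZ')-[0,0,np.pi/2])
im=optics.get_image('side'); t=optics.get_image('top')
cv2.imwrite('pics/p4.png',np.hstack([cv2.resize(im[100:350,100:350],(400,400)),cv2.resize(t[100:280,110:290],(400,400))]))
cv2.imwrite('pics/top4.png',t);cv2.imwrite('pics/side4.png',im)
print('milk base est',[np.round(r['pixel']) for r in mark_of('milk','side')],proj('side',[465,338,12]))
E
```

```text
[384.869 195.34  162.381] [-0.626  0.189  2.549  1.264  1.13  -1.128]
d [ 0.031  0.153 -0.221] v [ 0.279 -1.022 -0.475] deg 66.5
up .25 [ 0.217  0.001 -0.125] [array([0.248, 0.864, 0.437]), array([ 0.433, -0.503,  0.748]), array([ 0.866,  0.004, -0.499])]
j456 [ 0.     1.342 -0.08 ]
milk base est [array([284., 335.])] [182.093 280.417]
```

View pics/p4.png

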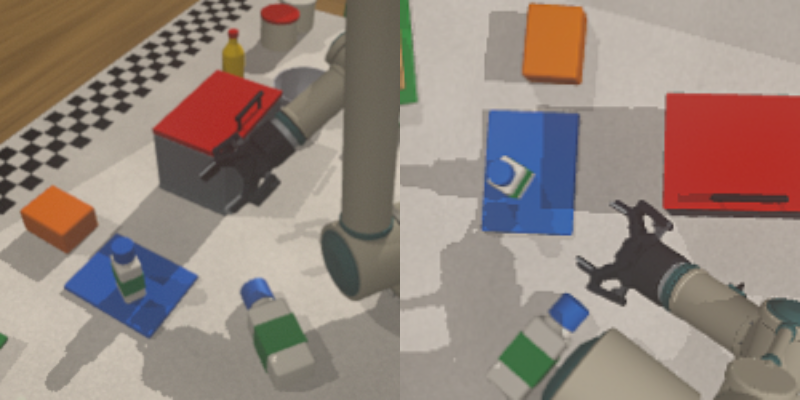

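The milk stands on the board with the gripper clear of it; the bar handle is free at about (261,189) in the full top picture. Now going above the handle.

Request:
{"name": "step_arm", "arguments": {
  "commands": "0.05 0 -0.03 0 0 0 1;0.1 0 -0.058 0 0 0 1;0.13 0 -0.075 0 0 0 1;0.11 0.03 -0.105 0.05 -0.18 -0.085 1;0.09 0.06 -0.135 0.1 -0.36 -0.17 1;0.07 0.09 -0.165 0.15 -0.54 -0.25 1;0.05 0.12 -0.195 0.2 -0.72 -0.335 1;0.031 0.153 -0.221 0.25 -0.9 -0.42 1;0.031 0.153 -0.221 0.279 -1.022 -0.475 1;0.031 0.153 -0.221 0.279 -1.022 -0.475 0.6;0.031 0.153 -0.221 0.279 -1.022 -0.475 0.6;0.031 0.153 -0.221 0.279 -1.022 -0.475 0.6;0.031 0.153 -0.221 0.279 -1.022 -0.475 0.6;0.031 0.153 -0.221 0.279 -1.022 -0.475 0.6;0.031 0.153 -0.221 0.279 -1.022 -0.475 0.6"
}}

```text
t: 11.6
tool_pos: [428.6, -31.3, 298.7]
ee_rot: [-0.002, 0.706, 0.709, -0.0]
force: [0.0, -0.2, -0.6]
gripper_width: 0.602
grasp_force: 0.0
```

```bash
python3 - <<'E'
from h import *
np.set_printoptions(precision=3,suppress=True)
s=monitor.sense(); print(s['tool_pos'],s['joint_pos'])
D=frame([1,0,0],[0,0,-1]); report([429,-33,187],D)
print('cap',at('top',(156,177),142))
t=cv2.imread('pics/top4.png'); h=cv2.cvtColor(t,cv2.COLOR_BGR2HSV); H,S,V=cv2.split(h)
m=(S[180:200,235:300]<110)&(V[180:200,235:300]<90); ys,xs=np.nonzero(m); print('bar px',xs.mean()+235,ys.mean()+180,xs.min()+235,xs.max()+235,at('top',(xs.mean()+235,ys.mean()+180),204))
E
```

```text
[428.598 -31.303 298.725] [-0.237  0.02   1.653  0.002  1.472 -0.241]
d [-0.002  0.001  0.112] v [-0.003 -0.002  0.005] deg 0.3
cap [464.208 333.691 142.   ]
bar px 266.8056537102473 193.32862190812722 235 299 [415.596 -33.76  204.   ]
```

Request:
{"name": "step_arm", "arguments": {
  "commands": "-0.002 0.001 0.05 0 0 0 0.6;-0.002 0.001 0.085 0 0 0 0.6;-0.002 0.001 0.105 0 0 0 0.6;-0.002 0.001 0.112 0 0 0 0.6;-0.002 0.001 0.112 0 0 0 0;-0.002 0.001 0.112 0 0 0 0;-0.002 0.001 0.112 0 0 0 0;-0.002 0.001 0.112 0 0 0 0;-0.002 0.001 0.112 0 0 0 0;-0.002 0.001 0.112 0 0 0 0",
  "squeeze": 30
}}

```text
t: 12.85
tool_pos: [430.3, -32.7, 187.7]
ee_rot: [-0.001, 0.705, 0.709, 0.0]
force: [0.0, 0.5, 6.8]
gripper_width: 0.119
grasp_force: 29.5
```

```bash
python3 - <<'E'
from h import *
np.set_printoptions(precision=4,suppress=True)
s=monitor.sense(); print(s['tool_pos'],s['force'])
for th in (.1,.2,.4,.6,.8,1.0,1.2,1.4,1.5,1.6,1.65):
    p=lambda t:np.array([-155*np.cos(t)+49*np.sin(t),155*np.sin(t)+49*np.cos(t)])
    d=(p(th)-p(0))/1000; print(th,'row 0 %.4f %.4f'%(d[0],-d[1]))
E
```

```text
[430.2874 -32.7332 187.6576] [0.0099 0.503  6.7863]
0.1 row 0 0.0057 -0.0152
0.2 row 0 0.0128 -0.0298
0.4 row 0 0.0313 -0.0565
0.6 row 0 0.0547 -0.0790
0.8 row 0 0.0822 -0.0963
1.0 row 0 0.1125 -0.1079
1.2 row 0 0.1445 -0.1132
1.4 row 0 0.1769 -0.1121
1.5 row 0 0.1929 -0.1091
1.6 row 0 0.2085 -0.1045
1.65 row 0 0.2161 -0.1016
```

Request:
{"name": "step_arm", "arguments": {
  "commands": "0 0.0027 -0.0077 0 0 0 0;0 0.0057 -0.0152 0 0 0 0;0 0.009 -0.0226 0 0 0 0;0 0.0128 -0.0298 0 0 0 0;0 0.0215 -0.0435 0 0 0 0;0 0.0313 -0.0565 0 0 0 0;0 0.0425 -0.0682 0 0 0 0;0 0.0547 -0.079 0 0 0 0;0 0.068 -0.0881 0 0 0 0;0 0.0822 -0.0963 0 0 0 0;0 0.0822 -0.0963 0 0 0 0"
}}

```text
t: 14.22
tool_pos: [509.4, -32.4, 285.9]
ee_rot: [-0.003, 0.705, 0.709, -0.002]
force: [-8.2, -1.0, 11.7]
gripper_width: 0.113
grasp_force: 30.1
```

Request:
{"name": "step_arm", "arguments": {
  "commands": "0 0.0073 -0.0035 0 0 0 0;0 0.0148 -0.0066 0 0 0 0;0 0.0225 -0.0093 0 0 0 0;0 0.0303 -0.0116 0 0 0 0;0 0.0462 -0.0151 0 0 0 0;0 0.0623 -0.0169 0 0 0 0;0 0.0786 -0.0172 0 0 0 0;0 0.0947 -0.0158 0 0 0 0;0 0.1027 -0.0143 0 0 0 0;0 0.1107 -0.0128 0 0 0 0;0 0.1107 -0.0128 0 0 0 0"
}}

```text
t: 15.6
tool_pos: [623.4, -31.8, 296.9]
ee_rot: [-0.001, 0.705, 0.709, 0.0]
force: [-0.5, -2.0, 4.8]
gripper_width: 0.114
grasp_force: 32.1
```

```bash
python3 - <<'E'
from h import *
s=monitor.sense(); print(s['tool_pos'],s['joint_pos'],s['force'])
im=optics.get_image('side'); t=optics.get_image('top')
cv2.imwrite('pics/p5.png',np.hstack([cv2.resize(im[50:300,120:370],(400,400)),cv2.resize(t[70:250,180:360],(400,400))]))
E
```

```text
[623.42234628 -31.83323861 296.85284804] [-1.63318267e-01  3.25951230e-01  1.27243157e+00  1.52204610e-03
  1.54487683e+00 -1.69118362e-01] [-0.53489284 -1.99640952  4.76795401]
```

View pics/p5.png

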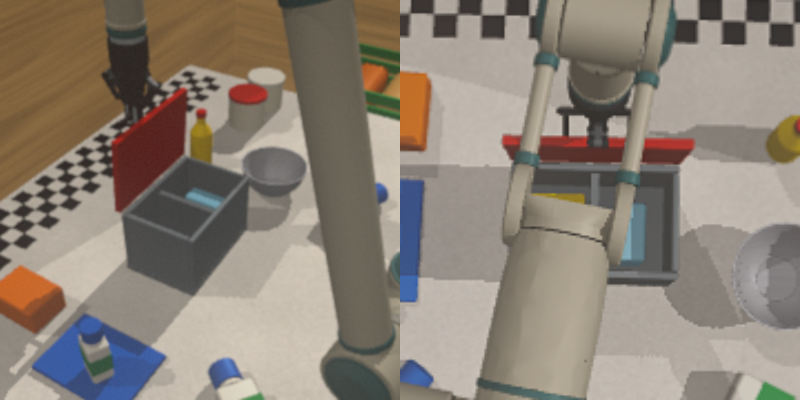

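The lid is nearly upright with the gripper on the bar behind it. The yellow mat shows in the +y bay and the ice brick in the -y bay. Pushing on to the stop.

Request:
{"name": "step_arm", "arguments": {
  "commands": "0 0.004 0.001 0 0 0 0;0 0.0078 0.0021 0 0 0 0;0 0.0117 0.0033 0 0 0 0;0 0.0156 0.0046 0 0 0 0;0 0.0194 0.006 0 0 0 0;0 0.0232 0.0075 0 0 0 0;0 0.0232 0.0075 0 0 0 0"
}}

```text
t: 16.58
tool_pos: [646.1, -31.7, 288.8]
ee_rot: [-0.001, 0.705, 0.709, -0.0]
force: [-1.4, -2.1, 4.4]
gripper_width: 0.111
grasp_force: 32.7
```

Request:
{"name": "step_arm", "arguments": {
  "commands": "0 0.002 0.0008 0 0 0 0;0 0.004 0.0016 0 0 0 0;0 0.004 0.0016 0 0 0 0"
}}

```text
t: 16.95
tool_pos: [646.3, -31.7, 288.6]
ee_rot: [-0.004, 0.705, 0.709, -0.003]
force: [-9.9, -1.5, 12.7]
gripper_width: 0.108
grasp_force: 33.4
```

Request:
{"name": "step_arm", "arguments": {
  "commands": "0 0 0 0 0 0 0.15;0 -0.003 0 0 0 0 0.3;0 -0.003 0 0 0 0 0.3;0 -0.003 0 0 0 0 0.3;0 -0.003 -0.01 0 0 0 0.3;0 -0.003 -0.03 0 0 0 0.3;0 -0.003 -0.07 0 0 0 0.3;0 -0.003 -0.13 0 0 0 0.3;0 -0.003 -0.13 0 0 0 0.3"
}}

```text
t: 18.08
tool_pos: [648.9, -32.0, 422.6]
ee_rot: [0.003, 0.705, 0.709, 0.003]
force: [0.1, -0.3, 0.4]
gripper_width: 0.3
grasp_force: 0.0
```

```bash
python3 - <<'E'
from h import *
np.set_printoptions(precision=4,suppress=True)
s=monitor.sense(); print(s['tool_pos'],s['joint_pos'],s['force'])
D=frame([1,0,0],[0,0,-1])
report([464,334,250],D)
im=optics.get_image('side'); print('hinge/handle proj',proj('side',[645.6,-33,306]),[(np.round(r['pixel']),r['p']) for r in mark_of('lid_handle','side')])
cs=[(584.5-170*np.cos(1.65),y,155.5+170*np.sin(1.65)) for y in (-158,92)]; print('free edge',[proj('side',c) for c in cs])
t=cv2.imread('pics/top4.png'); H,S,V=cv2.split(cv2.cvtColor(t,cv2.COLOR_BGR2HSV))
m=((H>100)&(H<130)&(S>120)).astype(np.uint8)
cv2.imwrite('pics/p6.png',np.hstack([cv2.resize(im[50:300,120:370],(400,400),interpolation=2),cv2.resize(t[155:205,140:190],(400,400),interpolation=2)]))
E
```

```text
[648.9359 -32.0236 422.6209] [-0.1574  0.3599  0.9246  0.0019  1.8485 -0.1628] [ 0.1095 -0.2505  0.4179]
d [ 0.367  -0.1843  0.1712] v [ 0.009 -0.     0.006] deg 0.6
hinge/handle proj [198.5036 120.1662] [(array([199., 123.]), 0.59)]
free edge [array([231.2143, 102.9741]), array([185.7655, 137.1144])]
```

View pics/p6.png

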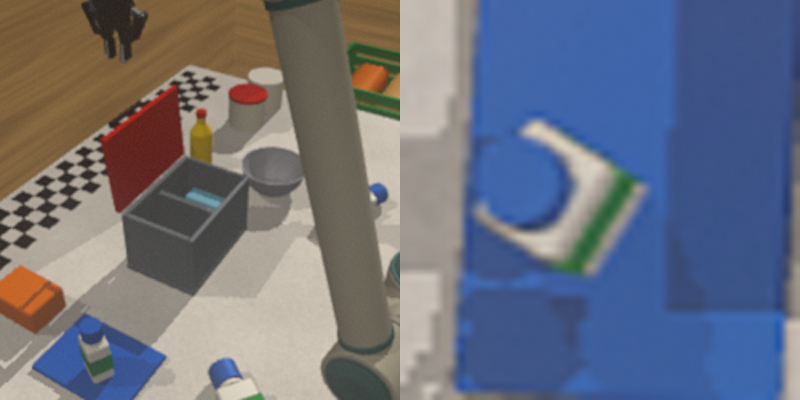

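The lid is fully open: its free edge is at the predicted pixels for 1.65 rad. The milk stands on the board with its cap at about (155,178) in the top picture. Moving over it, opening the gripper on the way.

Request:
{"name": "step_arm", "arguments": {
  "commands": "0.05 -0.026 0 0.009 0 0.006 1;0.1 -0.052 0 0.009 0 0.006 1;0.15 -0.078 0 0.009 0 0.006 1;0.2 -0.102 0 0.009 0 0.006 1;0.25 -0.128 0.02 0.009 0 0.006 1;0.3 -0.15 0.06 0.009 0 0.006 1;0.34 -0.172 0.1 0.009 0 0.006 1;0.368 -0.1854 0.14 0.009 0 0.006 1;0.368 -0.1854 0.18 0.009 0 0.006 1;0.368 -0.1854 0.21 0.009 0 0.006 1;0.368 -0.1854 0.21 0.009 0 0.006 1;0.368 -0.1854 0.21 0.009 0 0.006 1"
}}

```text
t: 19.68
tool_pos: [459.3, 335.6, 207.8]
ee_rot: [-0.005, 0.707, 0.707, -0.003]
force: [0.3, -0.7, 0.3]
gripper_width: 1.0
grasp_force: 0.0
```

```bash
python3 - <<'E'
from h import *
s=monitor.sense(); print(s['tool_pos'],s['joint_pos'])
report([463.5,336,112],frame([1,0,0],[0,0,-1]))
E
```

```text
[459.29479124 335.64782547 207.8423432 ] [0.50356661 0.28521036 1.55101065 0.00836328 1.31479794 0.50176485]
d [0.0001 0.0054 0.0958] v [-0.012 -0.003 -0.   ] deg 0.7
```

Request:
{"name": "step_arm", "arguments": {
  "commands": "0 0.0045 0.03 -0.01 -0.003 0 1;0 0.0045 0.06 -0.01 -0.003 0 1;0 0.0045 0.08 -0.01 -0.003 0 1;0 0.0045 0.092 -0.01 -0.003 0 1;0 0.0045 0.0945 -0.01 -0.003 0 1;0 0.0045 0.0945 -0.01 -0.003 0 1"
}}

```text
t: 20.42
tool_pos: [463.0, 336.1, 113.8]
ee_rot: [-0.0, 0.707, 0.707, -0.0]
force: [0.8, -0.2, 0.5]
gripper_width: 0.996
grasp_force: 0.0
```

```bash
python3 - <<'E'
from h import *
s=monitor.sense(); print(s['tool_pos'],s['force'])
report([463.5,336,112],frame([1,0,0],[0,0,-1]))
im=optics.get_image('side'); t=optics.get_image('top')
print('expected cap px',proj('side',[463.5,336,142]),proj('top',[463.5,336,142]))
cv2.imwrite('pics/p7.png',np.hstack([cv2.resize(im[200:320,120:240],(400,400),interpolation=2),cv2.resize(t[120:220,110:210],(400,400),interpolation=2)]))
E
```

```text
[463.01041886 336.13600184 113.77514211] [ 0.84196948 -0.19946169  0.5332503 ]
d [-0.0001  0.0005  0.0018] v [-0.001 -0.    -0.   ] deg 0.1
expected cap px [177.1832241  251.56638343] [155.30389872 177.19484336]
```

View pics/p7.png

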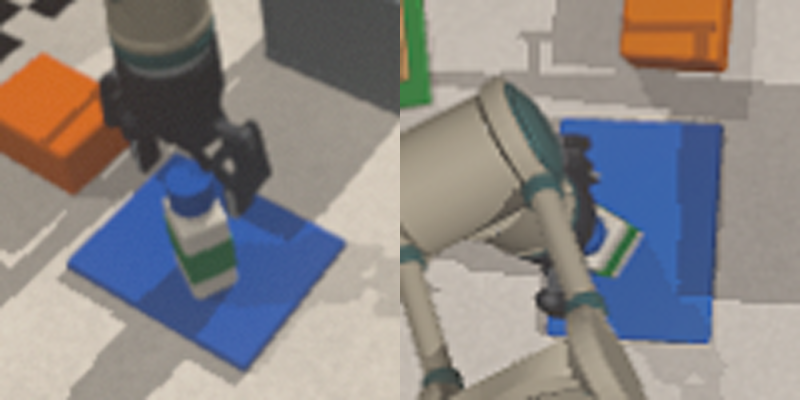

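The cap top is at (190,172) in the side crop, as predicted, and sits between the fingers. Closing.

Request:
{"name": "step_arm", "arguments": {
  "commands": "0 0 0.0015 0 0 0 0.65;0 0 0.0015 0 0 0 0.55;0 0 0.0015 0 0 0 0.5;0 0 0.0015 0 0 0 0.3;0 0 0.0015 0 0 0 0.2;0 0 0.0015 0 0 0 0.2;0 0 0.0015 0 0 0 0.2",
  "squeeze": 50
}}

```text
t: 21.4
tool_pos: [462.8, 335.9, 111.6]
ee_rot: [-0.0, 0.707, 0.707, -0.001]
force: [1.7, -0.3, 1.8]
gripper_width: 0.425
grasp_force: 50.1
```

Request:
{"name": "step_arm", "arguments": {
  "commands": "0 0 -0.01 0 0 0 0.2;0 0 -0.035 0 0 0 0.2;0 0 -0.075 0 0 0 0.2;0 0 -0.12 0 0 0 0.2;0 0 -0.165 0 0 0 0.2;0 0 -0.2 0 0 0 0.2;-0.02 0.002 -0.21 0 0 0 0.2;-0.055 0.006 -0.21 0 0 0 0.2;-0.095 0.011 -0.21 0 0 0 0.2;-0.135 0.016 -0.21 0 0 0 0.2;-0.175 0.02 -0.21 0 0 0 0.2;-0.215 0.025 -0.21 0 0 0 0.2;-0.255 0.03 -0.21 0 0 0 0.2;-0.285 0.034 -0.21 0 0 0 0.2;-0.305 0.036 -0.21 0 0 0 0.2;-0.3095 0.036 -0.21 0 0 0 0.2;-0.3095 0.036 -0.21 0 0 0 0.2;-0.3095 0.036 -0.21 0 0 0 0.2"
}}

```text
t: 23.65
tool_pos: [498.3, 27.1, 321.2]
ee_rot: [-0.001, 0.707, 0.707, -0.001]
force: [-0.1, 0.6, -3.3]
gripper_width: 0.428
grasp_force: 50.8
```

```bash
python3 - <<'E'
from h import *
s=monitor.sense(); print(s['tool_pos'],s['force'],s['gripper_width'])
report([499,26.5,115],frame([1,0,0],[0,0,-1]))
im=optics.get_image('side'); t=optics.get_image('top')
for n in ('side','top'): print(n,'rim bay corners',[np.round(proj(n,[x,y,155.5])) for x in (426.5,572.5) for y in (-27,80)])
cv2.imwrite('pics/p8.png',np.hstack([cv2.resize(im[80:260,130:310],(400,400),interpolation=2),cv2.resize(t[110:230,210:330],(400,400),interpolation=2)]))
for q in ('drip_mat','ice_brick'): print(q,[(np.round(r['pixel']),round(r['p'],2)) for n in ('side','top') for r in mark_of(q,n)])
E
```

```text
[498.28978226  27.13411687 321.16245486] [-0.11649801  0.61664726 -3.29695633] 0.4280135327004678
d [-0.0006  0.0014  0.2062] v [-0.003  0.     0.001] deg 0.2
side rim bay corners [array([255., 178.]), array([239., 197.]), array([219., 165.]), array([200., 182.])]
top rim bay corners [array([265., 191.]), array([232., 190.]), array([266., 147.]), array([233., 146.])]
drip_mat [(array([235., 199.]), 0.5), (array([214., 163.]), 0.5), (array([249., 171.]), 0.73)]
ice_brick [(array([197., 120.]), 0.62), (array([285., 177.]), 0.85)]
```

View pics/p8.png

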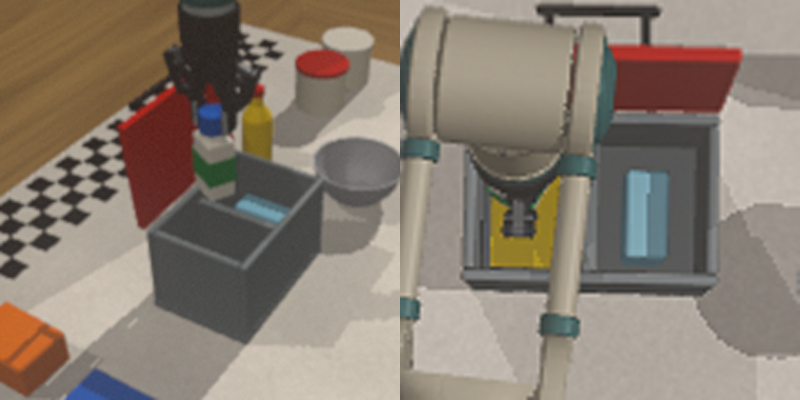

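The milk hangs upright over the yellow-mat bay. In the top crop the bay spans columns 480–590 and the ice brick is at (646,215) in its own bay. Lowering.

Request:
{"name": "step_arm", "arguments": {
  "commands": "0 0.001 0.02 0 0 0 0.2;0 0.001 0.05 0 0 0 0.2;0 0.001 0.08 0 0 0 0.2;0 0.001 0.11 0 0 0 0.2;0 0.001 0.14 0 0 0 0.2;0 0.001 0.165 0 0 0 0.2;0 0.001 0.183 0 0 0 0.2;0 0.001 0.193 0 0 0 0.2;0 0.001 0.199 0 0 0 0.2;0 0.001 0.202 0 0 0 0.2;0 0.001 0.202 0 0 0 0.2"
}}

```text
t: 25.32
tool_pos: [499.6, 26.3, 119.8]
ee_rot: [-0.0, 0.707, 0.707, -0.001]
force: [-0.4, 0.2, -2.2]
gripper_width: 0.429
grasp_force: 50.6
```

Request:
{"name": "step_arm", "arguments": {
  "commands": "0 0 0.0015 0 0 0 0.2;0 0 0.003 0 0 0 0.2;0 0 0.0045 0 0 0 0.2;0 0 0.0055 0 0 0 0.2;0 0 0.0055 0 0 0 0.2"
}}

```text
t: 25.95
tool_pos: [499.4, 26.3, 114.6]
ee_rot: [-0.0, 0.707, 0.707, -0.001]
force: [0.0, 0.4, 3.4]
gripper_width: 0.43
grasp_force: 51.2
```

Request:
{"name": "step_arm", "arguments": {
  "commands": "0 0 0 0 0 0 0.5;0 0 0 0 0 0 0.6;0 0 0 0 0 0 0.75;0 0 0 0 0 0 0.75;0 0 0 0 0 0 0.75;0 0 -0.02 0 0 0 0.75;0 0 -0.06 0 0 0 0.75;0 0 -0.11 0 0 0 0.75;0 0 -0.17 0 0 0 0.75;0 0 -0.23 0 0 0 0.75;0.04 -0.04 -0.25 0 0 0 0.75;0.1 -0.06 -0.25 0 0 0 0.75;0.16 -0.08 -0.25 0 0 0 0.75;0.22 -0.1 -0.25 0 0 0 0.75;0.28 -0.12 -0.25 0 0 0 0.75;0.28 -0.12 -0.25 0 0 0 0.75;0.28 -0.12 -0.25 0 0 0 0.75"
}}

```text
t: 28.08
tool_pos: [379.8, 306.3, 363.9]
ee_rot: [-0.0, 0.707, 0.707, -0.002]
force: [-0.1, -0.4, -0.0]
gripper_width: 0.751
grasp_force: 0.0
```

```bash
python3 - <<'E'
from h import *
s=monitor.sense(); print(s['t'],s['tool_pos'],s['force'])
im=optics.get_image('side'); t=optics.get_image('top')
cv2.imwrite('pics/p9.png',np.hstack([cv2.resize(im[60:310,100:350],(400,400),interpolation=2),cv2.resize(t[90:240,200:350],(400,400),interpolation=2)]))
E
```

```text
28.075 [379.82393499 306.28211602 363.89370418] [-0.12069842 -0.3838115  -0.0123081 ]
```

View pics/p9.png

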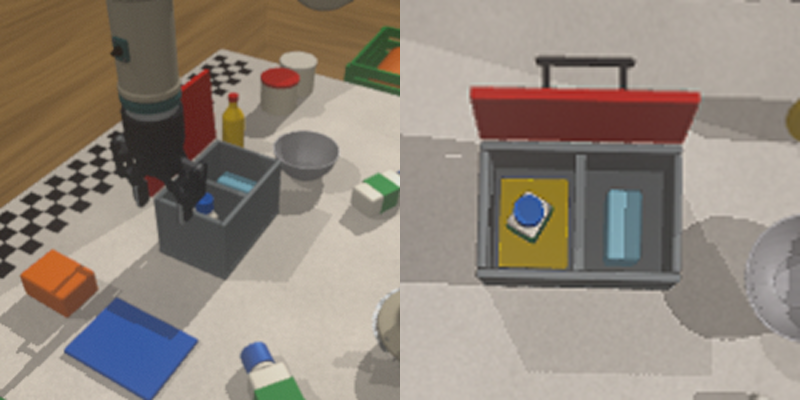

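The milk stands upright within the yellow mat, cap at (530,210) in the top crop. The lid is fully open, the ice brick has not moved, and the arm is clear. Handing in.

```bash
python3 -c "
from workcell import robot
print(robot.close_job())"
```

```text
the job is handed in; nothing more can be done
None
```

The job is handed in at about 28 s of the 72 s: the milk stands upright on the yellow mat, the lid is back at its stop, the arm is clear, and the last pictures show the ice brick and other things undisturbed; no verdict was returned.

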